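Load ring weights on a sprung pan until the pointer sinks into the fork

ROBOT

A 6-joint arm with a two-finger parallel gripper is mounted at the origin on the work surface. World frame = base frame: x ahead of the robot, y to its left, z up, the work surface at z = 0. Lengths are in m, angles in degrees, forces in N, time in s.
With the tool pointing down it reaches from about 0.425 to 0.925 m from the base axis. Payload 12.5 kg.
Tool frame: the origin (TCP) lies between the finger pads; the fingertips stand bot.nose_length ahead of it and the grasp point (between the pads) lies 3 mm ahead of it (bot.nose_length is the distance from the TCP to the fingertips, in m); z points along the fingers, y is the line along which they close (so a half turn about z gives the same grasp; the last joint's range is limited). The gripper opens to 85 mm and grips with 20 to 120 N. Pads are 22 mm wide; open, the fingers measure 114 mm over their backs; the gripper's body (76 mm by 85 mm) begins 54 mm behind the grasp point. The pads swing forward as they close: fully open they stand 13 mm farther back than shut.
Start: joints at [-75.092, 28.126, 89.318, -0, 62.55, -6.05], TCP at [0.224, -0.584, 0.253] pointing down, gripper open.
Joint ranges: [-177.58, 177.58], [-47.91, 125.51], [2.72, 160], [-65.01, 245.01], [3.68, 167.84], [-153.87, 153.87]. Speed limits (degrees/s): [127.2, 127.2, 159.86, 180, 180, 180].

INTERFACE

Orientations are given as [roll, pitch, yaw] about the fixed x, y, z axes, in that order (R = Rz(yaw) Ry(pitch) Rx(roll)).
In Python, from station import bot gives the robot as it stands.
- The arm moves only by the tool apply_moves, never from a script. Its argument "commands" is a list of rows, each a list of 2 entries, a list of its own where there are three numbers: the shift along the tool's x, y, z normalised to -1 to 1, where 1 is 0.02 m, then the turn, a rotation vector about the tool's x, y, z normalised to -1 to 1, where 1 is 90 degrees. A call has 1 to 12 rows; each row shifts and turns the commanded pose from where the row before left it, along the tool's axes as they then stand; what a row does not reach is not made up. A row lasts 1/10 s, in which the tool goes at most 50 mm and 8.59 degrees, less where a joint would pass 70% of its speed; a pose out of reach is approached as far as the arm can. A call with a number of a shift or a turn outside -1 to 1 is refused whole. A call with a gripper value outside its range is refused whole. "jaw" is the closure, from 0 (fully open) to 1 (shut), set as the call begins (left out, the last holds). The fingers move at their own pace and stop on an object; "force" is the grip in N (left out, the last holds). Time passes only in rows, so rows that do not move let the fingers close. It gives the time, the measured TCP pose, the force, the opening and the grip force at its end, in the units of the state.
- bot.get_obs(): the state, without advancing time (a new reading comes with each control period).
- bot.camera(name): name is "side" or "top" or "wrist"; returns the picture (480x640x3 uint8, red, green, blue); there is no depth.
- bot.get_calibration(name): a dict with "fx", "fy", "cx", "cy" (pixels), "R" (3x3) and "t" (3): a world point X has camera coordinates R X + t. Camera axes: x right, y down, z forward; pixel columns grow to the right and rows downward; lengths in m; the calibration is good to about 2 mm. A picture is of the moment at which its call begins: read the wrist's pose just before it. get_calibration takes no time and is no camera call; for the wrist camera it gives the pose at the moment of the call.
- bot.job_done(): hands the job in; it is judged then, once.
The state is a dict: "time_s": time; "joints": joint angles; "qd": joint speeds; "joint_torque": joint torques, N m; "eef_pos": TCP position; "tcp_rot": TCP orientation; "force": force on the tool from outside, world axes, zero at the start; "torque": the same for the moment, N m; "gripper_width": finger opening in m; "grasp_force": force on a finger pad.
Only numpy, scipy, OpenCV 4.12 (cv2) and the standard library are available. Lean on these libraries where they do the work, as an engineer would, in place of code of your own. Each camera call takes 0.05 s, during which the arm holds its last target. There are 200 camera calls.

TASK

Add the steel ring weights one at a time over the spindle of the sprung pan, lowering each gently until it rests before you let go, until the pan has sunk so far that its pointer rests by itself in the gap between the two prongs of the fork. Never jolt the pan by dropping a ring on it or by pressing it down and letting it spring back, never push it to its bottom stop, do not shift the fork, leave the rings you do not need where they lie, and leave the other things on the bench alone.

Things in the scene. Friction and masses are not known exactly. Their poses are not given: they have to be found in the camera images.
- pan (a joint): travel of the sprung pan straight down, m: 0 with the empty pan at rest, growing as it sinks. Spring about 120 N/m (about 11 mm for one ring), lightly damped (settles within about 1 s); hard bottom stop at 0.055
- pan_seat (a point): centre of the upper face of the pan, a round aluminium plate 80 mm across, 6 mm thick, 115 mm above the bench when empty; moves with it. A steel spindle rises from the pan, 12 mm thick for 38 mm, then tapering to 5 mm at its top, 48 mm above the plate. Its axis stands 4 mm off this centre, in a direction that differs each time. z up; y level, towards the post
- pointer_tip (a point): tip of the pan's pointer, a thin dark needle that sticks out 40 mm from the pan's rim towards the fork, at the height of the pan plate's middle; tip 79 mm from the pan's axis. Moves with the pan
- gap_mid (a point): middle of the open gap between the two level prongs of a dark steel fork clamped on the post. The prongs are 17.6 mm apart, one above the other; the pointer tip moves down between them as the pan sinks. The fork's height differs each time: the gap's middle starts 22.5 to 34 mm below the pointer. Axes as for pan_seat
- scale: fixed stand of the scale: white base 130 x 150 x 18 mm. On it, 100 mm from the pan's axis along +y, an upright steel post 10 mm in diameter, top 125 mm above the bench, and a white plate 56 mm wide behind the fork, on its -x side, top 118 mm above the bench. Origin on the bench under the pan's axis; axes as for pan_seat
- mat: flat blue mat 190 x 290 mm, 5 mm thick, fixed to the bench, that the rings and the stopper start on. Origin under its centre
- ring0: one of five plain steel ring weights, alike in looks: a flat ring 46 mm across, 12 mm thick, with a 16 mm round bore; starts lying flat on the blue mat. Weighs about 137 g, but single rings differ by up to a quarter. Origin: centre of its underside, z up through the bore
- ring1: one of five plain steel ring weights, alike in looks: a flat ring 46 mm across, 12 mm thick, with a 16 mm round bore; starts lying flat on the blue mat. Weighs about 137 g, but single rings differ by up to a quarter. Origin: centre of its underside, z up through the bore
- ring2: one of five plain steel ring weights, alike in looks: a flat ring 46 mm across, 12 mm thick, with a 16 mm round bore; starts lying flat on the blue mat. Weighs about 137 g, but single rings differ by up to a quarter. Origin: centre of its underside, z up through the bore
- ring3: one of five plain steel ring weights, alike in looks: a flat ring 46 mm across, 12 mm thick, with a 16 mm round bore; starts lying flat on the blue mat. Weighs about 137 g, but single rings differ by up to a quarter. Origin: centre of its underside, z up through the bore
- ring4: one of five plain steel ring weights, alike in looks: a flat ring 46 mm across, 12 mm thick, with a 16 mm round bore; starts lying flat on the blue mat. Weighs about 137 g, but single rings differ by up to a quarter. Origin: centre of its underside, z up through the bore
- stopper: black rubber stopper, solid (no bore), 38 mm across the top, 28 mm tall, standing on the mat among the rings; not to be used. Origin under its centre
- reagent_bottle: white screw-cap jar, 60 mm across, 85 mm tall; bystander. Origin under its centre
- sample_jar: smaller white jar, 52 mm across, 75 mm tall; bystander. Origin under its centre
- beaker: open glass beaker, 70 mm across, 85 mm tall; bystander. Origin under its centre
- petri_dish: flat clear round dish, 80 mm across, 14 mm tall; bystander. Origin under its centre
- spatula: steel spatula, 180 mm long, lying on the bench; bystander. Origin on its axis, x along it
- pen_box: small cardboard box 50 x 90 x 30 mm; bystander. Origin under its centre
Mind the look-alikes: they are no part of the job. Leave any orange or turquoise look-alike of the ring1 alone. What is shaped like the ring2 but green or orange is not meant.

How it is judged:
By the outcome, as a careful person would: the job done as asked, in the order asked, and still so for the second after the job is handed in, with the robot touching nothing.
It also fails if it takes over 72 s, if anything falls off the work surface, if the arm or the gripper's body presses on something with over 40 N, if the wrist force passes 120 N, or if a joint passes its speed limit or range.

## Working session

There is one attempt and no reset: what is moved stays moved. The work goes in short steps, Python scripts to look and compute and a tool call to move; the robot and the scene stay as the last step left them, time stands still between calls to the robot, and variables do not carry over. Pictures are saved under pics/ and viewed, at most 10 in all, crops included, and the job is handed in when it is done.

Besides the shell and the picture viewer there is one more tool, called after "Emit:" by a JSON object that holds its "api" and its "payload", one argument or row to a line. apply_moves: Moves the arm, as the interface text tells. Scaled input: -1 to 1 covers 0.02 m each way for a shift and 90 degrees each way for a turn. Its arguments: {"type":"object","properties":{"commands":{"type":"array","items":{"type":"array"}},"jaw":{"type":"number"},"force":{"type":"number"}},"required":["commands"]}

```bash
mkdir -p pics; ls
python3 - <<'E'
from station import bot
import cv2,numpy as np
o=bot.get_obs();print({k:o[k] for k in('time_s','eef_pos','tcp_rot','gripper_width','force')},bot.nose_length)
for n in('top','side'):
    c=bot.get_calibration(n);print(n,c)
    cv2.imwrite(f'pics/{n}0.png',bot.camera(n)[:,:,::-1])
E
```

```text
pics
{'time_s': 0.0, 'eef_pos': array([ 0.22354172, -0.58344571,  0.25271991]), 'tcp_rot': array([-1.79935877e+02, -7.42425804e-03,  2.09589447e+01]), 'gripper_width': 0.08535128708602799, 'force': array([-0.83898572, -0.18971555,  0.48487111])} 0.022
top {'fx': 437.221587482581, 'fy': 437.221587482581, 'cx': 325.5754316879159, 'cy': 242.45149842500823, 'R': array([[-2.93736162e-04, -9.99895587e-01,  1.44474577e-02],
       [-9.97266971e-01, -7.74499633e-04, -7.38781980e-02],
       [ 7.38816737e-02, -1.44296730e-02, -9.97162616e-01]]), 't': array([0.02671875, 0.56548365, 0.90871929])}
side {'fx': 450.52628919722076, 'fy': 450.52628919722076, 'cx': 317.83261481780727, 'cy': 239.47251091528898, 'R': array([[ 0.9754393 , -0.21978464,  0.01459034],
       [-0.11727767, -0.57428275, -0.8102131 ],
       [ 0.18645137,  0.78860258, -0.5859538 ]]), 't': array([-0.5454658 ,  0.18305751,  0.86695043])}
```

View pics/top0.png

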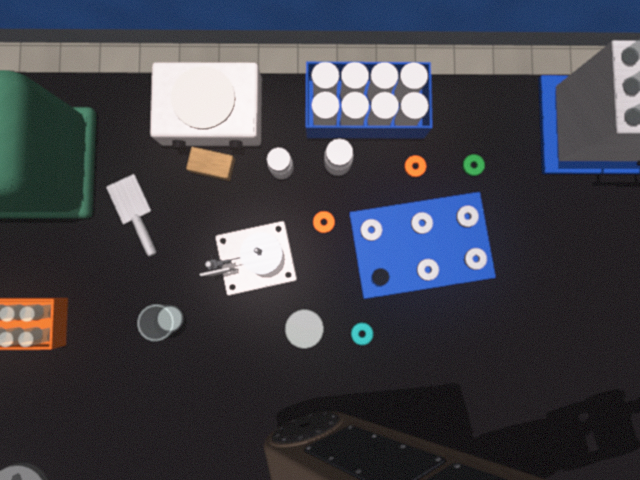

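View pics/side0.png

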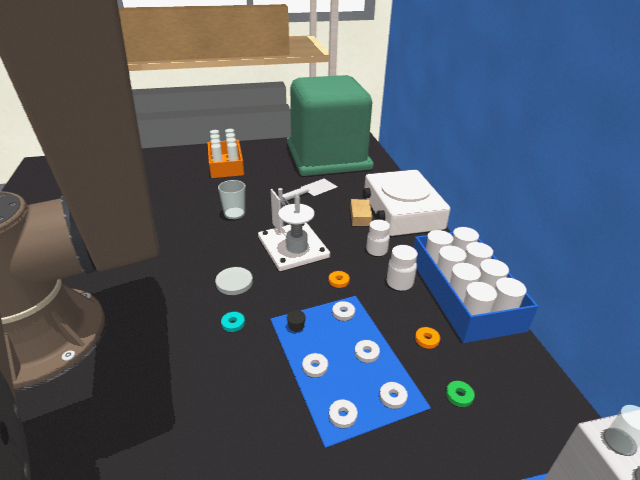

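The top view shows the white rings on the mat at about (371,229), (422,222), (468,216), (428,269) and (476,259). The black stopper is at (380,277), and the pan with its spindle is at (262,252), with the post to its left at (210,265). The side view shows the same layout, with the spindle tip near (297,195).

```bash
cat > h.py <<'E'
from station import bot
import cv2,numpy as np
def ray(c,u,v):
    R,t=np.array(c['R']),np.array(c['t']);d=R.T@np.array([(u-c['cx'])/c['fx'],(v-c['cy'])/c['fy'],1]);return -R.T@t,d/np.linalg.norm(d)
def plane(c,u,v,z):
    o,d=ray(c,u,v);return o+d*(z-o[2])/d[2]
def proj(c,X):
    p=np.array(c['R'])@np.array(X)+c['t'];return c['fx']*p[0]/p[2]+c['cx'],c['fy']*p[1]/p[2]+c['cy']
def meet(a,b):
    (o1,d1),(o2,d2)=a,b;s=np.linalg.lstsq(np.c_[d1,-d2],o2-o1,rcond=None)[0]
    p,q=o1+s[0]*d1,o2+s[1]*d2;return (p+q)/2,np.linalg.norm(p-q)
def shot(n,f):
    c=bot.get_calibration(n);im=bot.camera(n);cv2.imwrite(f'pics/{f}.png',im[:,:,::-1]);return c,im
def white(im):
    h=cv2.cvtColor(im,cv2.COLOR_RGB2HSV);return ((h[...,1]<60)&(h[...,2]>130)).astype(np.uint8)
E
python3 - <<'E'
from h import *
np.set_printoptions(precision=4,suppress=True)
c=bot.get_calibration('top');im=cv2.imread('pics/top0.png')[:,:,::-1]
n,l,s,ce=cv2.connectedComponentsWithStats(white(im))
for i in range(1,n):
    x,y,w,hh,a=s[i]
    if 150<a<800 and 350<ce[i][0]<490 and 200<ce[i][1]<290: print('ring',ce[i],a,plane(c,*ce[i],.017))
b=cv2.resize(im[190:320,180:310],None,fx=4,fy=4,interpolation=cv2.INTER_CUBIC)
s0=cv2.imread('pics/side0.png')[175:275,240:340]
s0=cv2.resize(s0,None,fx=5.2,fy=5.2,interpolation=cv2.INTER_CUBIC)
cv2.imwrite('pics/z.png',cv2.resize(np.hstack([b[:,:,::-1],s0]),(800,400)))
E
```

```text
ring [467.1344 215.8406] 320 [ 0.6235 -0.2782  0.017 ]
ring [421.4691 222.7438] 324 [ 0.6084 -0.1792  0.017 ]
ring [370.9315 229.4704] 321 [ 0.5937 -0.0704  0.017 ]
ring [475.4012 258.3413] 334 [ 0.5319 -0.2937  0.017 ]
ring [427.4955 269.1057] 331 [ 0.5089 -0.1905  0.017 ]
```

View pics/z.png

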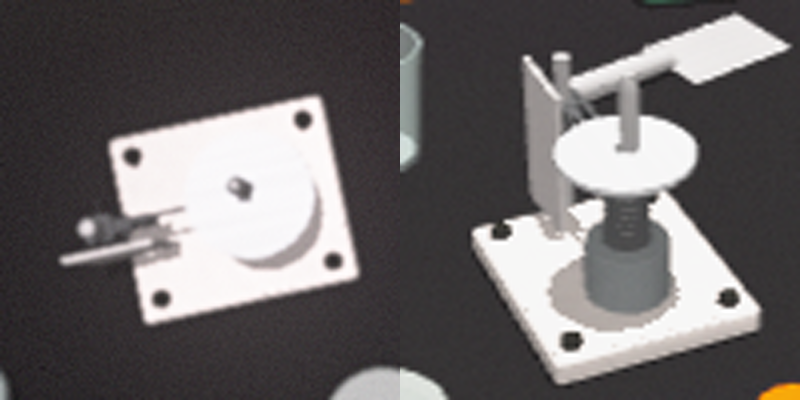

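The zoom shows the spindle tip at about top (257.3,249.5) and side (297,194.5). The base screw holes give the stand's yaw.

Run:
```python
from h import *
np.set_printoptions(precision=4,suppress=True)
c=bot.get_calibration('top');s=bot.get_calibration('side')
k=130/400
H=[plane(c,180+u*k,190+v*k,.018) for u,v in((132,156),(303,119),(333,261),(161,299))]
print(H,np.mean(H,0))
d=(H[0]+H[3]-H[1]-H[2]);print('post dir deg',np.degrees(np.arctan2(d[1],d[0])), np.degrees(np.arctan2(*(H[0]-H[3])[1::-1])))
print(meet(ray(c,257.3,249.5),ray(s,297,194.5)),plane(c,257.3,249.5,.163),plane(s,297,194.5,.163))
for n in('top','side'):
    q=bot.get_calibration(n);print(-q['R'].T@q['t'])
w=bot.get_calibration('wrist');o=bot.get_obs();p=-w['R'].T@w['t']
a=np.radians(o['tcp_rot'][2]);T=np.array([[np.cos(a),np.sin(a),0],[np.sin(a),-np.cos(a),0],[0,0,-1]])
print('cam in tool',T.T@(p-o['eef_pos']),'axes in tool',w['R']@T,w['fx'])
```

```text
[array([0.5692, 0.2451, 0.018 ]), array([0.5951, 0.1273, 0.018 ]), array([0.4969, 0.1059, 0.018 ]), array([0.4709, 0.2236, 0.018 ])] [0.533  0.1755 0.018 ]
post dir deg 102.40648461711629 12.32860941501549
(array([0.543 , 0.1513, 0.1623]), np.float64(0.001608024978226392)) [0.5422 0.1514 0.163 ] [0.5436 0.1501 0.163 ]
[0.4968 0.0403 0.9475]
[ 0.3919 -0.6984  0.6643]
cam in tool [ 0.0774 -0.0007 -0.1221] axes in tool [[-0.0015  1.     -0.0004]
 [-0.9524 -0.0015 -0.3049]
 [-0.3049 -0.0001  0.9524]] 392.4892073887912
```

Emit:
{"api": "apply_moves", "payload": {
  "commands": [
    [[0,0,0.3],[0,0,-0.095]],
    [[0,0,0.4],[0,0,-0.095]],
    [[0,0,0.4],[0,0,-0.095]],
    [[0,0,0.4],[0,0,-0.095]],
    [[0,0,0.4],[0,0,-0.095]],
    [[0,0,0.4],[0,0,-0.095]],
    [[0,0,0.4],[0,0,-0.095]],
    [[0,0,0.4],[0,0,-0.095]],
    [[0,0,0.4],[0,0,-0.095]],
    [[0,0,0.4],[0,0,-0.05]]
  ],
  "jaw": 0,
  "force": 40
}}

```text
time_s: 1.1
eef_pos: [0.2236, -0.5835, 0.1747]
tcp_rot: [-180.0, -0.0, 102.7]
force: [-0.2, -0.6, 0.4]
gripper_width: 0.0853
grasp_force: 0.0
```

Emit:
{"api": "apply_moves", "payload": {
  "commands": [
    [[0.9,1,0],[0,0,0]],
    [[0.9,1,0],[0,0,0]],
    [[0.9,1,0],[0,0,0]],
    [[0.9,1,0],[0,0,0]],
    [[0.9,1,0],[0,0,0]],
    [[0.9,1,0],[0,0,0]],
    [[0.9,1,0],[0,0,0]],
    [[0.9,1,0],[0,0,0]],
    [[0.9,1,0],[0,0,0]],
    [[0.9,1,0],[0,0,0]],
    [[0.9,1,0],[0,0,0]],
    [[0.9,1,0],[0,0,0]]
  ]
}}

```text
time_s: 2.3
eef_pos: [0.412, -0.3201, 0.1751]
tcp_rot: [-180.0, -0.0, 102.4]
force: [-0.2, 0.6, 0.0]
gripper_width: 0.0853
grasp_force: 0.0
```

Emit:
{"api": "apply_moves", "payload": {
  "commands": [
    [[0.855,0.965,0.1],[0,0,0]],
    [[0.855,0.965,0.1],[0,0,0]],
    [[0.855,0.965,0.1],[0,0,0]],
    [[0.855,0.965,0.1],[0,0,0]],
    [[0.855,0.965,0.1],[0,0,0]],
    [[0.855,0.965,0.1],[0,0,0]],
    [[0.855,0.965,0.1],[0,0,0]],
    [[0.855,0.965,0.1],[0,0,0]],
    [[0.855,0.965,0.1],[0,0,0]],
    [[0.855,0.965,0.1],[0,0,0]],
    [[0.855,0.965,0.1],[0,0,0]],
    [[0.855,0.965,0.1],[0,0,0]]
  ]
}}

```text
time_s: 3.5
eef_pos: [0.5941, -0.07, 0.1509]
tcp_rot: [-180.0, -0.0, 102.4]
force: [1.1, 0.0, 0.2]
gripper_width: 0.0857
grasp_force: 0.0
```

```bash
cat >> h.py <<'E'
def tool(d,yaw):
    a=np.radians(yaw);x,y=d[:2];return x*np.cos(a)+y*np.sin(a),x*np.sin(a)-y*np.cos(a)
def rings(c,im,z=.017):
    m=white(im);cs,_=cv2.findContours(m,cv2.RETR_EXTERNAL,cv2.CHAIN_APPROX_NONE);out=[]
    for k in cs:
        if len(k)>40:
            P=np.array([plane(c,*p[0],z)[:2] for p in k]);(cx,cy),r=cv2.minEnclosingCircle((P*1000).astype(np.float32))
            A=np.c_[2*P,np.ones(len(P))];q=np.linalg.lstsq(A,(P**2).sum(1),rcond=None)[0];rr=np.sqrt(q[2]+q[0]**2+q[1]**2)
            if .015<rr<.035: out.append((q[0],q[1],rr,r/1000))
    return np.array(out)
E
python3 - <<'E'
from h import *
np.set_printoptions(precision=4,suppress=True)
o=bot.get_obs();c,im=shot('wrist','w1');print(o['eef_pos'],o['tcp_rot'],o['force'])
for r in rings(c,im): print(r,tool(r[:2]-o['eef_pos'][:2],o['tcp_rot'][2]))
E
```

```text
[ 0.5941 -0.07    0.1509] [-179.9686   -0.0085  102.4148] [1.0994 0.0431 0.1989]
[ 0.6082 -0.1776  0.0243  0.0259] (np.float64(-0.10809959356577882), np.float64(-0.009361525933562577))
[ 0.5079 -0.1842  0.0248  0.0354] (np.float64(-0.09299665729054148), np.float64(-0.10877086350303324))
[ 0.7172 -0.1378  0.0253  0.036 ] (np.float64(-0.09270670008291836), np.float64(0.10562796616358874))
[ 0.5936 -0.0688  0.0228  0.0238] (np.float64(0.0012689192182162759), np.float64(-0.00022781119226042938))
```

View pics/w1.png

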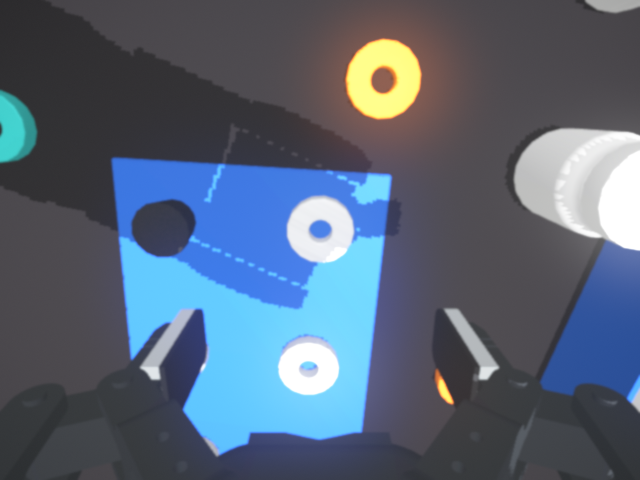

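The picture shows the target ring at (320,230), the stopper at (163,228), and the open fingertips at x≈145-205 and 435-497. I'll check where the fingertips sit along the tool axis.

Run:
```python
from h import *
o=bot.get_obs();c=bot.get_calibration('wrist');p=o['eef_pos'];a=np.radians(o['tcp_rot'][2])
T=np.array([[np.cos(a),np.sin(a),0],[np.sin(a),-np.cos(a),0],[0,0,-1]])
for z in(.003,.009,.016,.022):
    print(z,[np.round(proj(c,p+T@np.array([x,y,z]))) for x,y in((.011,.0428),(-.011,.0428),(-.011,-.0428))])
```

```text
0.003 [array([441., 310.]), array([436., 363.]), array([206., 363.])]
0.009 [array([437., 302.]), array([431., 353.]), array([211., 353.])]
0.016 [array([431., 294.]), array([427., 343.]), array([215., 343.])]
0.022 [array([427., 287.]), array([423., 335.]), array([219., 335.])]
```

Emit:
{"api": "apply_moves", "payload": {
  "commands": [
    [[0.065,0,0.8],[0,0,0]],
    [[0,0,1],[0,0,0]],
    [[0,0,1],[0,0,0]],
    [[0,0,1],[0,0,0]],
    [[0,0,0.8],[0,0,0]],
    [[0,0,0.6],[0,0,0]]
  ]
}}

```text
time_s: 4.15
eef_pos: [0.593, -0.0697, 0.046]
tcp_rot: [-179.9, -0.0, 102.4]
force: [0.3, -0.3, -0.5]
gripper_width: 0.0853
grasp_force: 0.0
```

Emit:
{"api": "apply_moves", "payload": {
  "commands": [
    [[0,0,0.5],[0,0,0]],
    [[0,0,0.45],[0,0,0]],
    [[0,0,0],[0,0,0]]
  ]
}}

```text
time_s: 4.45
eef_pos: [0.593, -0.0697, 0.0274]
tcp_rot: [-179.9, -0.0, 102.4]
force: [0.2, 0.4, 0.2]
gripper_width: 0.0855
grasp_force: 0.0
```

Emit:
{"api": "apply_moves", "payload": {
  "commands": [
    [[0,0,0],[0,0,0]],
    [[0,0,0],[0,0,0]],
    [[0,0,0],[0,0,0]],
    [[0,0,0],[0,0,0]],
    [[0,0,0],[0,0,0]],
    [[0,0,0],[0,0,0]],
    [[0,0,0],[0,0,0]]
  ],
  "jaw": 0.7,
  "force": 30
}}

```text
time_s: 5.15
eef_pos: [0.5937, -0.0698, 0.0293]
tcp_rot: [179.9, 0.0, 102.4]
force: [-1.8, 0.4, 6.2]
gripper_width: 0.044
grasp_force: 29.7
```

Emit:
{"api": "apply_moves", "payload": {
  "commands": [
    [[0,0,0],[0,0,0]],
    [[0,0,0],[0,0,0]],
    [[0,0,-0.15],[0,0,0]],
    [[0,0,-0.2],[0,0,0]]
  ],
  "jaw": 0.35
}}

```text
time_s: 5.55
eef_pos: [0.5933, -0.0697, 0.0354]
tcp_rot: [-180.0, -0.0, 102.4]
force: [0.4, -1.0, 0.3]
gripper_width: 0.0549
grasp_force: 0.0
```

Emit:
{"api": "apply_moves", "payload": {
  "commands": [
    [[0,0,0],[0,0,0]],
    [[0,0,0],[0,0,0]],
    [[0,0,0],[0,0,0]],
    [[0,0,0],[0,0,0]],
    [[0,0,0],[0,0,0]]
  ],
  "jaw": 0.7
}}

```text
time_s: 6.05
eef_pos: [0.5925, -0.0699, 0.0378]
tcp_rot: [-180.0, 0.0, 102.4]
force: [-15.1, -1.6, 32.5]
gripper_width: 0.0357
grasp_force: 36.2
```

Emit:
{"api": "apply_moves", "payload": {
  "commands": [
    [[0,0,0],[0,0,0]],
    [[0,0,0],[0,0,0]],
    [[0,0,0],[0,0,0]],
    [[0,0,0],[0,0,0]]
  ],
  "jaw": 0.0
}}

```text
time_s: 6.45
eef_pos: [0.5934, -0.0697, 0.035]
tcp_rot: [-180.0, -0.0, 102.4]
force: [-1.2, -0.3, 0.3]
gripper_width: 0.0855
grasp_force: 0.0
```

Run:
```python
from h import *
np.set_printoptions(precision=4,suppress=True)
o=bot.get_obs();c,im=shot('wrist','w2');print(o['eef_pos'],o['tcp_rot'],o['force'],o['gripper_width'])
for r in rings(c,im): print(r,tool(r[:2]-o['eef_pos'][:2],o['tcp_rot'][2]))
```

```text
[ 0.5934 -0.0697  0.035 ] [-179.9857   -0.0021  102.4126] [-1.1639 -0.3203  0.2535] 0.0855044827169264
[ 0.5941 -0.0677  0.0233  0.0244] (np.float64(0.0017292297004493366), np.float64(0.0011027813043669268))
```

View pics/w2.png

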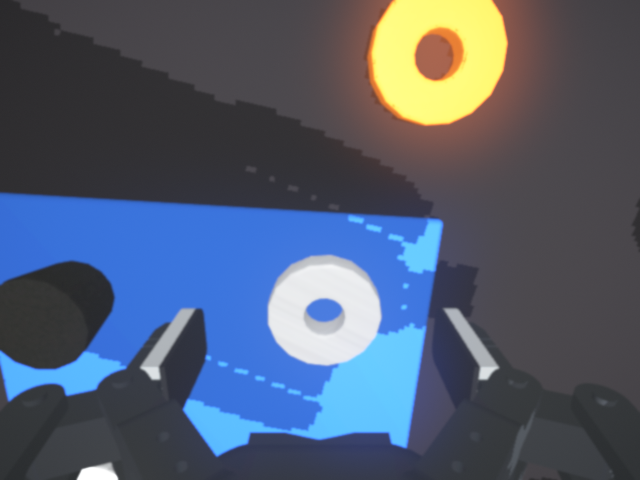

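The ring still lies flat at (323,310) between the open fingers. The regrip was too high and rode on top of it, so the first height of 0.027 was right.

Emit:
{"api": "apply_moves", "payload": {
  "commands": [
    [[0,0,0.3],[0,0,0]],
    [[0,0,0.1],[0,0,0]]
  ]
}}

```text
time_s: 6.7
eef_pos: [0.5931, -0.0696, 0.0265]
tcp_rot: [-180.0, -0.0, 102.4]
force: [0.6, -0.9, 0.2]
gripper_width: 0.0854
grasp_force: 0.0
```

Emit:
{"api": "apply_moves", "payload": {
  "commands": [
    [[0,0,0],[0,0,0]],
    [[0,0,0],[0,0,0]],
    [[0,0,0],[0,0,0]],
    [[0,0,0],[0,0,0]],
    [[0,0,0],[0,0,0]],
    [[0,0,0],[0,0,0]]
  ],
  "jaw": 0.6,
  "force": 25
}}

```text
time_s: 7.3
eef_pos: [0.5935, -0.0697, 0.0276]
tcp_rot: [180.0, 0.0, 102.4]
force: [-0.7, -0.1, 5.5]
gripper_width: 0.0446
grasp_force: 25.5
```

Emit:
{"api": "apply_moves", "payload": {
  "commands": [
    [[0,0,-0.5],[0,0,0]],
    [[0,0,-1],[0,0,0]],
    [[0,0,-1],[0,0,0]],
    [[0,0,-1],[0,0,0]],
    [[0,0,-1],[0,0,0]],
    [[0,0,-1],[0,0,0]],
    [[0,0,-1],[0,0,0]],
    [[0,0,-1],[0,0,0]],
    [[0,0,-0.5],[0,0,0]]
  ]
}}

```text
time_s: 8.2
eef_pos: [0.5936, -0.0697, 0.1892]
tcp_rot: [179.9, 0.1, 102.4]
force: [0.1, -0.4, -1.7]
gripper_width: 0.0447
grasp_force: 26.0
```

Emit:
{"api": "apply_moves", "payload": {
  "commands": [
    [[0.5,0,-0.2],[0,0,0]],
    [[0.95,0,-0.2],[0,0,0]],
    [[0.95,0,-0.2],[0,0,0]],
    [[0.95,0,-0.2],[0,0,0]],
    [[0.95,0,-0.2],[0,0,0]],
    [[0.95,0,-0.2],[0,0,0]],
    [[0.95,0,0],[0,0,0]],
    [[0.95,0,0],[0,0,0]],
    [[0.95,0,0],[0,0,0]],
    [[0.2,0,0],[0,0,0]],
    [[0,0,0],[0,0,0]]
  ]
}}

```text
time_s: 9.3
eef_pos: [0.557, 0.0937, 0.2108]
tcp_rot: [-179.9, -0.0, 102.5]
force: [0.6, -0.3, -2.9]
gripper_width: 0.0444
grasp_force: 26.0
```

Run:
```python
from h import *
np.set_printoptions(precision=4,suppress=True)
o=bot.get_obs();c,im=shot('wrist','w3');print(o['eef_pos'],o['tcp_rot'],o['force'],o['gripper_width'])
print(proj(c,[.543,.1513,.163]),proj(c,[.543,.1513,.115]))
np.savez('w3.npz',**c,p=o['eef_pos'],rot=o['tcp_rot'])
```

```text
[0.557  0.0937 0.2108] [-179.9345   -0.0064  102.5109] [ 0.6471 -0.2545 -2.8611] 0.04440765901027867
(np.float64(318.04846659438635), np.float64(158.17718042457122)) (np.float64(318.4260990612386), np.float64(148.0273805510477))
```

View pics/w3.png

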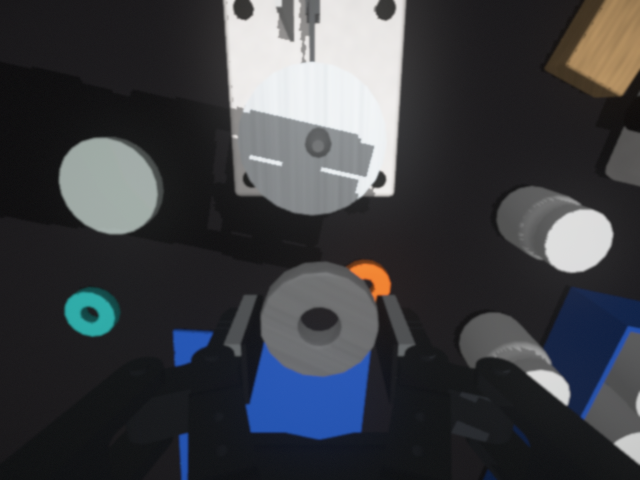

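Held ring has its bore at about (320,318). The spindle is at about (318,142) on the pan, centred near (316,137). I'll zoom in on both.

Run:
```python
import cv2,numpy as np
im=cv2.imread('pics/w3.png')
a=cv2.resize(im[115:175,288:348],(400,400),interpolation=cv2.INTER_CUBIC)
a=cv2.convertScaleAbs(a,alpha=1.8,beta=-60)
b=cv2.resize(im[255:385,255:385],(400,400),interpolation=cv2.INTER_CUBIC)
cv2.imwrite('pics/z3.png',np.hstack([a,b]))
```

```text
(no output)
```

View pics/z3.png

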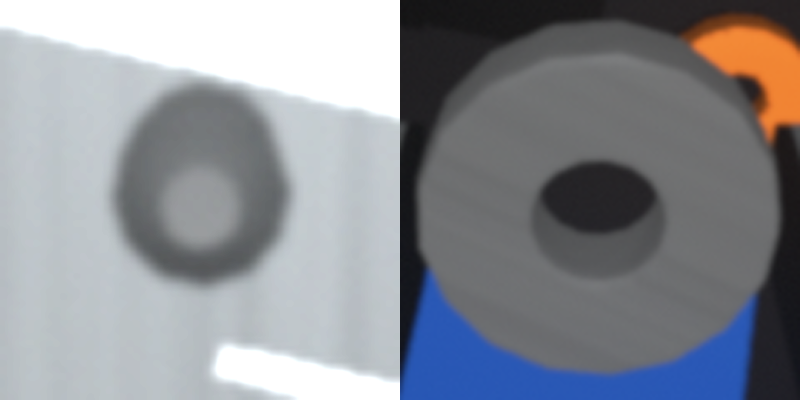

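Run:
```python
from h import *
np.set_printoptions(precision=4,suppress=True)
c=np.load('w3.npz');o=bot.get_obs()
s=plane(c,318,145.75,.163);print('spindle',s)
for dz in(.008,.0106,.013):
    r=plane(c,319.3,326.2,c['p'][2]-dz);print(dz,'ring',r,tool(r-c['p'],102.5),'to go',tool(s-r,102.5), (np.array(c['R'])@r+c['t'])[2])
print(o['force'],o['time_s'])
for z in(.109,.112): print(plane(c,316,137,z))
```

```text
spindle [0.5419 0.1564 0.163 ]
0.008 ring [0.556  0.095  0.2028] (np.float64(0.0015484792624378776), np.float64(-0.0006831657331636222)) to go (np.float64(0.0629555632118342), np.float64(-0.0005345030433141704)) 0.14741057402354743
0.0106 ring [0.5563 0.0935 0.2002] (np.float64(8.996397576306397e-06), np.float64(-0.0006879737050117438)) to go (np.float64(0.06449504607669578), np.float64(-0.0005296950714660485)) 0.15035652680890363
0.013 ring [0.5566 0.0921 0.1978] (np.float64(-0.0014120647084497273), np.float64(-0.0006924118328716285)) to go (np.float64(0.06591610718272181), np.float64(-0.0005252569436061637)) 0.15307586784154012
[-0.3356  0.0858 -0.988 ] 9.35
[0.5405 0.1563 0.109 ]
[0.5405 0.1565 0.112 ]
```

Emit:
{"api": "apply_moves", "payload": {
  "commands": [
    [[1,0,0],[0,0,0]],
    [[1,-0.025,0],[0,0,0]],
    [[0.8,0,0],[0,0,0]],
    [[0.4,0,0.25],[0,0,0]],
    [[0.02,0,0.3],[0,0,0]],
    [[0,0,0.15],[0,0,0]],
    [[0,0,0],[0,0,0]],
    [[0,0,0],[0,0,0]]
  ]
}}

```text
time_s: 10.15
eef_pos: [0.5436, 0.1547, 0.1971]
tcp_rot: [-180.0, 0.0, 102.4]
force: [1.5, -0.4, -1.9]
gripper_width: 0.0443
grasp_force: 26.0
```

Run:
```python
from h import *
np.set_printoptions(precision=4,suppress=True)
o=bot.get_obs();c,im=shot('wrist','w4');print(o['eef_pos'],o['tcp_rot'],o['force'],o['gripper_width'])
np.savez('w4.npz',**c,p=o['eef_pos'],rot=o['tcp_rot'])
s=bot.get_calibration('side');sm=bot.camera('side');cv2.imwrite('pics/s4.png',sm[:,:,::-1])
a=cv2.resize(im[255:385,255:385],(400,400),interpolation=cv2.INTER_CUBIC)[:,:,::-1]
a=cv2.convertScaleAbs(a,alpha=1.5)
b=cv2.resize(sm[145:245,245:345],(400,400),interpolation=cv2.INTER_CUBIC)[:,:,::-1]
cv2.imwrite('pics/z4.png',np.hstack([a,b]))
```

```text
[0.5436 0.1547 0.1971] [-179.9891    0.0091  102.3716] [ 1.4564 -0.4151 -1.9031] 0.04434292308571815
```

View pics/z4.png

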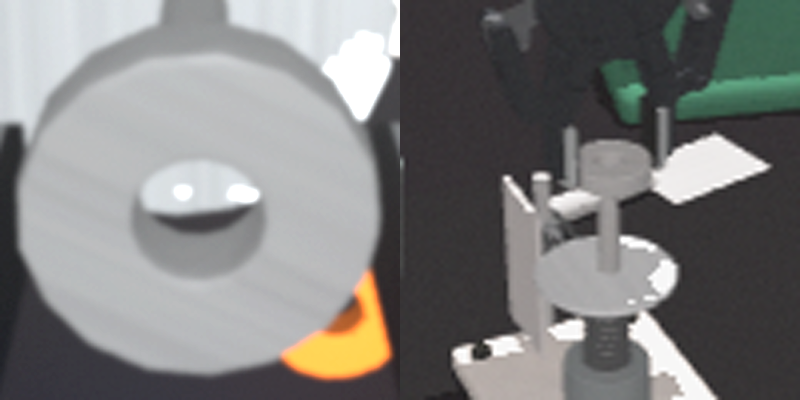

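The wrist zoom shows the bore without the spindle in it; the spindle's lower part shows behind the ring at zoom (197,10). In the side zoom the spindle is at x≈608 and the ring centre at x≈616.

Run:
```python
from h import *
np.set_printoptions(precision=4,suppress=True)
c=np.load('w4.npz');p=c['p'];s=bot.get_calibration('side')
print('side ring pred',proj(s,[p[0],p[1],p[2]-.0166]))
im=cv2.cvtColor(cv2.imread('pics/w4.png'),cv2.COLOR_BGR2GRAY);g=cv2.cvtColor(cv2.imread('pics/s4.png'),cv2.COLOR_BGR2GRAY)
for v in(180,184,188,196,200,204,207): print(v,g[v,285:312])
for y in(.1505,.1535,.1564):
    for x in(.541,.545): print(x,y,[np.round(proj(s,[x,y,z]),1) for z in(.163,.118)],[np.round(proj(c,[x,y,z]),1) for z in(.163,.118)])
print(im[255:262,300:340])
for w in (1,):
    k=np.load('w3.npz');print(plane(k,318,142.5,.153))
```

```text
side ring pred (np.float64(296.516253323628), np.float64(186.48427428031067))
180 [ 63 119 144 131  84  53  69  91 100 139 156 151 147 146 151 135 124  97
  66  57  46  39  41  41  82 133 117]
184 [ 50 113 142 132 104 131 144 145 141 140 149 156 159 157 154 145 145 147
 145 147 146 145 113  65  85 134 150]
188 [ 51 113 143 146 105 132 148 146 146 147 146 147 146 146 147 147 145 146
 150 153 150 139 147 223 237 237 237]
196 [230 224 220 212 203 169 164 163 151 137 143 155 156 147  90  38  48  53
  55  54  54  54  52  53  53  54  55]
200 [ 85  81  67  45  37  47  55  52  53  99 138 154 154 147 112  67  54  50
  55  54  54  53  52  54  53  54  54]
204 [ 90  51  54  93 114 117 134 161 170 152 146 151 153 148 140 242 243 235
 185 133  99  68  56  54  54  53  55]
207 [167 169 171 171 174 172 173 171 170 150 143 153 153 148 138 160 173 173
 173 171 172 173 243 225 174 126  68]
0.541 0.1505 [array([295.8, 194.5]), array([296.1, 211.8])] [array([313.1, 305.4]), array([314.4, 266.9])]
0.545 0.1505 [array([297.6, 194.3]), array([297.8, 211.6])] [array([322. , 307.1]), array([321.5, 268.3])]
0.5
[... 917 characters left out ...]
150 149]
 [150 151 151 151 150 147 135 117 100  93  94  94  96  96  97  97  97  97
   97  98  97  97  98  96  96  95  93  97 110 130 146 151 153 153 152 153
  153 152 150 148]
 [150 151 151 151 150 145 133 114  99  93  93  95  97  97  97  97  98  97
   97  98  97  98  97  97  97  94  93  95 108 129 145 151 153 152 152 153
  153 151 151 148]
 [150 151 150 151 150 145 131 112  97  93  93  95  96  96  97  97  98  98
   98  97  97  97  97  97  96  95  93  95 108 128 145 151 153 152 153 152
  153 151 150 148]
 [151 150 150 150 149 142 127 108  96  92  94  95  97  97  97  98  98  98
   98  98  98  97  96  96  96  95  95  97 107 125 142 148 151 151 152 153
  153 152 149 148]]
[0.5417 0.1569 0.153 ]
```

Emit:
{"api": "apply_moves", "payload": {
  "commands": [
    [[0.09,-0.035,0],[0,0,0]],
    [[0,0,0.25],[0,0,0]],
    [[0,0,0.25],[0,0,0]],
    [[0,0,0.25],[0,0,0]],
    [[0,0,0.15],[0,0,0]],
    [[0,0,0.1],[0,0,0]],
    [[0,0,0.1],[0,0,0]]
  ]
}}

```text
time_s: 10.95
eef_pos: [0.5423, 0.1568, 0.1751]
tcp_rot: [-180.0, 0.0, 102.4]
force: [0.4, -0.3, -1.5]
gripper_width: 0.0448
grasp_force: 26.0
```

Run:
```python
from h import *
np.set_printoptions(precision=4,suppress=True)
for i in range(3):
    o=bot.get_obs();c,im=shot('wrist','w5');print(o['eef_pos'],o['force'])
a=cv2.resize(im[255:385,255:385],(600,600),interpolation=cv2.INTER_CUBIC)[:,:,::-1]
cv2.imwrite('pics/z5.png',cv2.convertScaleAbs(a,alpha=1.7))
```

```text
[0.5423 0.1568 0.1751] [ 0.4187 -0.3425 -1.4899]
[0.5423 0.1568 0.1748] [-0.5202 -0.5521 -1.8242]
[0.5423 0.1568 0.1751] [-0.7906 -0.4725 -1.1362]
```

View pics/z5.png

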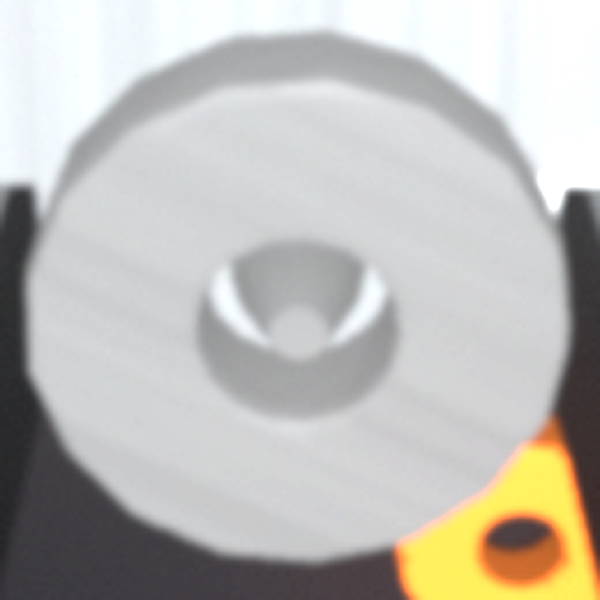

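The spindle tip at zoom (298,333) is centred in the bore at (298,329), so I can lower the ring.

Emit:
{"api": "apply_moves", "payload": {
  "commands": [
    [[0,0,0.3],[0,0,0]],
    [[0,0,0.3],[0,0,0]],
    [[0,0,0.3],[0,0,0]],
    [[0,0,0.25],[0,0,0]],
    [[0,0,0.2],[0,0,0]],
    [[0,0,0.15],[0,0,0]],
    [[0,0,0.1],[0,0,0]],
    [[0,0,0],[0,0,0]]
  ]
}}

```text
time_s: 11.9
eef_pos: [0.5423, 0.1568, 0.143]
tcp_rot: [-180.0, 0.0, 102.4]
force: [-0.1, 0.3, -0.7]
gripper_width: 0.0446
grasp_force: 26.0
```

```bash
cat >> h.py <<'E'
def fz(n=6):
    F=[]
    for i in range(n): F.append(bot.get_obs()['force']);s=bot.camera('side')
    o=bot.get_obs();print(o['time_s'],np.round(o['eef_pos'],4),'F',np.round(np.mean(F,0),2),'sd',np.round(np.std(F,0),2))
    return s
E
python3 - <<'E'
from h import *
s=fz(6);cv2.imwrite('pics/sA.png',s[:,:,::-1])
E
```

```text
12.2 [0.5424 0.1568 0.1434] F [-0.18  0.12 -1.63] sd [0.46 0.35 0.47]
```

Emit:
{"api": "apply_moves", "payload": {
  "commands": [
    [[0,0,0.06],[0,0,0]],
    [[0,0,0.06],[0,0,0]],
    [[0,0,0.06],[0,0,0]],
    [[0,0,0.06],[0,0,0]],
    [[0,0,0.06],[0,0,0]],
    [[0,0,0.06],[0,0,0]],
    [[0,0,0.06],[0,0,0]],
    [[0,0,0.06],[0,0,0]],
    [[0,0,0.06],[0,0,0]],
    [[0,0,0.06],[0,0,0]],
    [[0,0,0.06],[0,0,0]],
    [[0,0,0.04],[0,0,0]]
  ]
}}

```text
time_s: 13.4
eef_pos: [0.5423, 0.1568, 0.1292]
tcp_rot: [-180.0, 0.0, 102.4]
force: [0.5, 0.0, -1.0]
gripper_width: 0.0445
grasp_force: 26.1
```

Run:
```python
from h import *
s=fz(8);cv2.imwrite('pics/sB.png',s[:,:,::-1])
a,b=[cv2.cvtColor(cv2.imread(f'pics/{n}.png'),cv2.COLOR_BGR2GRAY).astype(float)[150:245,265:340] for n in('side0','sB')]
# vertical profile of spring/pan lower rim column
for u in(290,296,302): print(u,a[40:75,u-265].astype(int),b[40:75,u-265].astype(int),sep='\n')
```

```text
13.8 [0.5423 0.1568 0.1293] F [-0.33  0.01 -0.61] sd [0.54 0.47 0.34]
290
[ 56 125 239 238 231 217 167 153 132  53  49  52  53  65 193 247 246 247
 247 247 247 246 246 246 246 246 246 246 246 246 246 246 201 164 114]
[ 50  49  49  50  51  48 108 127 117  46  49  55  54  52  52  54  57 128
 132 133 131 132 132 134 133 133 129 134 152 171 171 170 172 170 169]
296
[238 238 230 228 193 178 171 164 155 154 153 155 154 153 153 151 151 149
 151 149 150 150 153 233 247 247 247 247 247 246 246 246 242 183 120]
[240 240 231 218 187 152 134 133 146 154 155 152 151 152 152 153 151 153
 152 152 152 151 139 145 145 146 158 156 155 153 163 172 173 171 171]
302
[227 212 173 139  73  34  52  49  50  52  52  52  54  72 234 247 247 247
 247 247 246 246 246 247 247 246 246 246 246 246 246 246 183 147  59]
[229 214 177 143  70  38  54  56  53  53  53  56  54  52  53  54  96 146
 146 147 146 144 146 148 148 155 152 149 146 152 169 169 168 170 172]
```

Emit:
{"api": "apply_moves", "payload": {
  "commands": [
    [[0,0,0.05],[0,0,0]],
    [[0,0,0.05],[0,0,0]],
    [[0,0,0.05],[0,0,0]],
    [[0,0,0.03],[0,0,0]],
    [[0,0,0],[0,0,0]]
  ]
}}

```text
time_s: 14.3
eef_pos: [0.5424, 0.1568, 0.1256]
tcp_rot: [180.0, 0.0, 102.4]
force: [0.5, -0.0, 0.0]
gripper_width: 0.0444
grasp_force: 26.1
```

Run:
```python
from h import *
s=fz(10);cv2.imwrite('pics/sC.png',s[:,:,::-1])
```

```text
14.8 [0.5424 0.1568 0.1257] F [-0.24  0.11 -0.39] sd [0.45 0.38 0.45]
```

Emit:
{"api": "apply_moves", "payload": {
  "commands": [
    [[0,0,0.04],[0,0,0]],
    [[0,0,0.02],[0,0,0]],
    [[0,0,0],[0,0,0]]
  ]
}}

```text
time_s: 15.1
eef_pos: [0.5423, 0.1568, 0.1244]
tcp_rot: [180.0, 0.0, 102.4]
force: [0.3, 0.2, 0.2]
gripper_width: 0.0446
grasp_force: 26.2
```

Emit:
{"api": "apply_moves", "payload": {
  "commands": [
    [[0,0,0],[0,0,0]],
    [[0,0,0],[0,0,0]],
    [[0,0,0],[0,0,0]],
    [[0,0,-0.2],[0,0,0]],
    [[0,0,-0.4],[0,0,0]],
    [[0,0,-0.8],[0,0,0]],
    [[0,0,-1],[0,0,0]],
    [[0,0,-1],[0,0,0]],
    [[0,0,-0.8],[0,0,0]]
  ],
  "jaw": 0.25
}}

```text
time_s: 16.0
eef_pos: [0.5425, 0.1569, 0.2104]
tcp_rot: [179.9, 0.0, 102.4]
force: [-0.0, 0.2, -0.8]
gripper_width: 0.064
grasp_force: 0.0
```

Run:
```python
from h import *
s=fz(3);cv2.imwrite('pics/sD.png',s[:,:,::-1]);c,im=shot('wrist','w6')
a=cv2.resize(s[145:245,245:345],(400,400),interpolation=cv2.INTER_CUBIC)
b=cv2.resize(im,(400,300))
b=np.vstack([b,np.zeros((100,400,3),np.uint8)])
cv2.imwrite('pics/z6.png',np.hstack([b,a])[:,:,::-1])
```

```text
16.15 [0.5426 0.1569 0.2096] F [ 0.01 -0.15  0.69] sd [0.38 0.24 1.51]
```

View pics/z6.png

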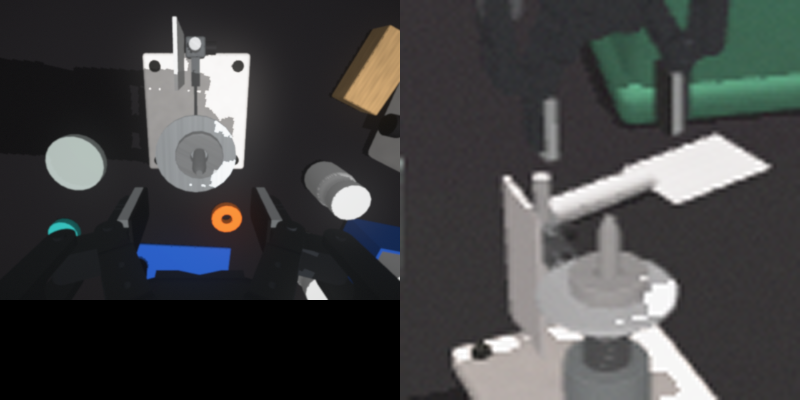

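The first ring sits on the pan around the spindle, at zoom (200,155) in the wrist half and (607,285) in the side half. I've now used all ten pictures, so the rest goes by numbers. Next I'll look at the fork obliquely from its open +x side.

Emit:
{"api": "apply_moves", "payload": {
  "commands": [
    [[0.98,0.6,0.2],[0,0,0]],
    [[0.98,0.6,0.25],[0,0,0]],
    [[0.98,0.6,0.25],[0,0,0.05]],
    [[0,0,0],[0,0,0.095]],
    [[0,0,0],[0,0,0.095]],
    [[0,0,0],[0,0,0.095]],
    [[0,0,0],[0,0,0.095]],
    [[0,0,0],[0,0,0.095]],
    [[0,0,0],[0,0,0.095]],
    [[0,0,0],[0,0,0.095]],
    [[0,0,0],[0,0,0.095]]
  ]
}}

```text
time_s: 17.3
eef_pos: [0.5644, 0.2219, 0.1932]
tcp_rot: [-180.0, 0.1, 29.2]
force: [-0.5, -0.5, -0.7]
gripper_width: 0.0641
grasp_force: 0.0
```

Emit:
{"api": "apply_moves", "payload": {
  "commands": [
    [[0,0,0],[0,0,0.095]],
    [[0,0,0],[0,0,0.095]],
    [[0,0,0],[0,-0.093,0]],
    [[0,0,0],[0,-0.093,0]],
    [[0,0,0],[0,-0.093,0]],
    [[0,0,0],[0,0,0]],
    [[0,0,0],[0,0,0]]
  ]
}}

```text
time_s: 18.0
eef_pos: [0.5648, 0.2219, 0.1927]
tcp_rot: [180.0, 25.0, 12.4]
force: [-1.1, -0.3, -0.2]
gripper_width: 0.0635
grasp_force: 0.0
```

Run:
```python
from h import *
np.set_printoptions(precision=4,suppress=True,linewidth=250)
o=bot.get_obs();c,im=shot('wrist','w7');np.savez('w7.npz',**c)
print(o['time_s'],o['eef_pos'],o['tcp_rot'],-c['R'].T@c['t'])
a=np.radians(12.4);sx=np.array([np.cos(a),np.sin(a),0]);sy=np.array([-sx[1],sx[0],0]);P=np.array([.5405,.1564,0])
for q in(0,.04,.079,.1): print(q,[np.round(proj(c,P+sy*q+[0,0,z])) for z in(.125,.112,.1,.09,.08,.07,.018)])
g=cv2.cvtColor(im,cv2.COLOR_RGB2GRAY);u,v=map(int,proj(c,P+sy*.079+[0,0,.09]))
G=cv2.resize(g[max(v-80,0):v+80,u-100:u+100],None,fx=.3,fy=.25,interpolation=cv2.INTER_AREA)
ch=' .:-=+*#%@'[::-1]
print(u-100,v-80)
for r in G: print(''.join(ch[int(x)*10//256] for x in r))
```

```text
18.0 [0.5648 0.2219 0.1927] [179.9889  25.0341  12.4006] [0.6828 0.2486 0.2706]
0 [array([428., 269.]), array([423., 252.]), array([419., 238.]), array([416., 227.]), array([413., 216.]), array([410., 206.]), array([398., 163.])]
0.04 [array([355., 269.]), array([353., 252.]), array([352., 238.]), array([351., 227.]), array([350., 216.]), array([349., 206.]), array([345., 163.])]
0.079 [array([283., 269.]), array([285., 252.]), array([286., 238.]), array([287., 227.]), array([288., 216.]), array([289., 206.]), array([293., 163.])]
0.1 [array([245., 269.]), array([248., 252.]), array([251., 238.]), array([253., 227.]), array([255., 216.]), array([257., 207.]), array([265., 163.])]
187 146
%%%%%%%%####%%%%%%%%%%%#-::::::::::::::::::::::::::::::::-=+
%%%%%%%%####%%%%%%%%%%%#-:::::::::::::::::::::::::::::::=+++
%%%%%%%%%###%%%%%%%%%%%#=::::::::::::::::::::::::::::::-++++
%%%%%%%######%%%%%%%%%%#=::::::::::::::::::::::::::::::+++++
%%%%%%#######%%%%%%%%%*=--::::::::::::::::::::::::::::=+++++
%%%%%%#######%%%%%%%%%+--=::::::::::::::::::::::::::::=+++++
%%%%%%%#######%%%%%%%#=--=:::::::::::
[... 1335 characters left out ...]
::::::::=%%%%%%%%%%%#=:::::::-
###########-::::-=====-:::::::::::::::=%%%%%%%%%%%%#-::::::-
##########*-::::----==::::::::::::::::=%%%%%%%%%%%%%*:::::::
##########+::::-----=-::::::::::::::::=%%%%%%%%%%%%%%*-:::::
##########=:::::------::::::::::::::::=%%%%%%%%%%%%%%%#=::::
#########*-::::::----:::::::::::::::::=%%%%%%%%%%%%%%%%#*=::
#########*----------------------------+%%%%%%%%%%%%%%%%%##*=
####################%%%%%%%%%%%%%%%%%%%%%%%%%%%%%%%%%%%%##*+
####################%%%%%%%%%%%%%%%%%%%%%%%%%%%%%%%%%%%%##*=
####################%%%%%%%%%%%%%%%%%%%%%%%%%%%%%%%%%%%%##+:
#########****%%######%%%%%%%%%%%%%%%%%%%%%%%%%%%%%%%%%%%##= 
%%%%%%%#+==+#%%%%##%%%%%%%%%%%%%%%%%%%%%%%%%%%%%%%%%%%%%%#-
```

The text view is clear and upside-down: the two prongs span v≈206-217 and v≈229-241, and the pointer is at v≈239. Now fine profiles.

Run:
```python
from h import *
np.set_printoptions(precision=4,suppress=True,linewidth=250)
c=dict(np.load('w7.npz'));im=cv2.imread('pics/w7.png');g=cv2.cvtColor(im,cv2.COLOR_BGR2GRAY)
a=np.radians(12.4);sx=np.array([np.cos(a),np.sin(a),0]);P=np.array([.5405,.1564,0])
def zz(u,v):
    o,d=ray(c,u,v);s=(P-o)@sx/(d@sx);return (o+s*d)[2]
for u0,u1 in((274,280),(292,306),(316,326),(330,345)):
    print(u0,u1)
    print(' '.join(f'{v}:{g[v,u0:u1].mean():.0f}' for v in range(200,252)))
print([(v,round(zz(300,v)*1000,1)) for v in range(200,256,5)])
```

```text
274 280
200:183 201:183 202:182 203:181 204:180 205:174 206:153 207:120 208:93 209:86 210:85 211:85 212:85 213:85 214:84 215:84 216:84 217:86 218:103 219:133 220:155 221:165 222:169 223:172 224:173 225:174 226:172 227:160 228:127 229:97 230:86 231:85 232:86 233:85 234:85 235:85 236:85 237:84 238:84 239:89 240:117 241:156 242:177 243:182 244:183 245:183 246:183 247:182 248:183 249:183 250:183 251:183
292 306
200:184 201:184 202:183 203:183 204:183 205:177 206:156 207:122 208:96 209:88 210:87 211:87 212:87 213:87 214:86 215:86 216:86 217:89 218:110 219:145 220:171 221:181 222:183 223:183 224:183 225:183 226:181 227:167 228:132 229:99 230:87 231:86 232:86 233:86 234:86 235:86 236:85 237:85 238:85 239:85 240:86 241:86 242:92 243:118 244:157 245:177 246:182 247:183 248:183 249:183 250:183 251:183
316 326
200:200 201:199 202:199 203:199 204:199 205:199 206:198 207:198 208:198 209:197 210:197 211:197 212:197 213:198 214:198 215:198 216:198 217:199 218:200 219:200 220:200 221:199 222:199 223:199 224:198 225:198 226:198 227:195 228:181 229:147 230:102 231:69 232:58 233:56 234:56 235:56 236:57 237:64 238:77 239:84 240:86 241:86 242:85 243:80 244:68 245:57 246:54 247:53 248:53 249:53 250:53 251:52
330 345
200:200 201:199 202:200 203:200 204:200 205:200 206:200 207:200 208:200 209:200 210:200 211:200 212:200 213:200 214:200 215:200 216:200 217:200 218:199 219:199 220:199 221:199 222:199 223:200 224:200 225:200 226:201 227:198 228:184 229:147 230:99 231:63 232:51 233:49 234:49 235:49 236:51 237:60 238:75 239:84 240:86 241:86 242:85 243:79 244:65 245:52 246:48 247:48 248:47 249:47 250:47 251:47
[(200, np.float64(63.1)), (205, np.float64(68.5)), (210, np.float64(73.6)), (215, np.float64(78.7)), (220, np.float64(83.6)), (225, np.float64(88.3)), (230, np.float64(92.9)), (235, np.float64(97.4)), (240, np.float64(101.8)), (245, np.float64(106.0)), (250, np.float64(110.2)), (255, np.float64(114.2))]
```

Run:
```python
from h import *
np.set_printoptions(linewidth=250)
s=bot.get_calibration('side')
for n in('side0','sA','sB','sC','sD'):
    g=cv2.cvtColor(cv2.imread(f'pics/{n}.png'),cv2.COLOR_BGR2GRAY)
    for u in(282,310): print(n,u,g[205:232,u-1:u+2].mean(1).astype(int))
p=[.5405,.1564];print(proj(s,[*p,.115]),proj(s,[*p,.105]))
```

```text
side0 282 [ 81 116 171 236 246 246 246 246 246 246 246 246 245 234 194 160 138 133 132 137 137 167 219 193 170 169 171]
side0 310 [ 52  84 185 241 247 247 246 246 246 246 246 246 244 226 172  87  60  52  51  53  68  99 145 193 237 246 246]
sA 282 [ 51  58  61 102 137 156 169 168 167 168 168 166 167 166 166 161 140 134 135 138 139 168 219 194 171 170 171]
sA 310 [117 117 109 162 174 196 199 245 246 245 245 220 186 170 151  87  62  54  53  53  71 101 147 194 238 246 246]
sB 282 [ 51  54  53  55  56  57  68  85 108 126 157 168 167 167 168 167 167 167 163 149 139 168 220 193 171 171 172]
sB 310 [107 107 108 106 108 109 142 151 194 197 222 246 245 220 220 187 169 152 105  62  69 101 147 195 238 246 246]
sC 282 [ 51  54  55  56  55  59  65  68  86 109 126 157 168 168 168 168 168 168 166 165 153 169 219 194 170 171 172]
sC 310 [107 106 107 107 108 107 107 120 146 159 177 222 247 246 220 221 220 181 191 123  73 101 147 194 237 246 246]
sD 282 [ 75  80  83  85  79  81 111 148 168 170 170 169 168 168 168 167 167 167 167 166 164 167 220 194 170 172 173]
sD 310 [ 53  52  54  53  52  54  77 132 161 173 178 247 247 247 246 247 246 245 222 136  87  89 146 194 238 246 246]
(np.float64(295.41488579388846), np.float64(211.60359528434344)) (np.float64(295.47862713215966), np.float64(215.30769916738456))
```

Emit:
{"api": "apply_moves", "payload": {
  "commands": [
    [[0,0,0],[0,0.093,0]],
    [[0,0,0],[0,0.093,0]],
    [[0,0,0],[0,0.093,0]],
    [[0,0,0],[0,0,-0.095]],
    [[0,0,0],[0,0,-0.095]],
    [[0,0,0],[0,0,-0.095]],
    [[0,0,0],[0,0,-0.095]],
    [[0,0,0],[0,0,-0.095]],
    [[0,0,0],[0,0,-0.095]],
    [[0,0,0],[0,0,-0.095]],
    [[0,0,0],[0,0,-0.095]],
    [[0,0,0],[0,0,-0.095]]
  ],
  "jaw": 0
}}

```text
time_s: 19.25
eef_pos: [0.5642, 0.222, 0.1953]
tcp_rot: [179.8, -0.0, 89.7]
force: [-0.0, 0.7, 0.3]
gripper_width: 0.0855
grasp_force: 0.0
```

Side-view rim shift gives a resting sink of about 13 mm, so ring 1 was released almost exactly at balance. The pointer is 15.8 mm above the gap's middle, so one more ring should bring it in.

Emit:
{"api": "apply_moves", "payload": {
  "commands": [
    [[0,0,0],[0,0,-0.095]],
    [[0,0,0],[0,0,-0.046]],
    [[-1,-0.1,0],[0,0,0]],
    [[-1,-0.1,0],[0,0,0]],
    [[-1,-0.1,0],[0,0,0]],
    [[-1,-0.1,0],[0,0,0]],
    [[-1,-0.1,0],[0,0,0]],
    [[-1,-0.1,0],[0,0,0]],
    [[-1,-0.1,0],[0,0,0]],
    [[-1,-0.1,0],[0,0,0]],
    [[-1,-0.1,0],[0,0,0]],
    [[-1,-0.1,0],[0,0,0]]
  ]
}}

```text
time_s: 20.45
eef_pos: [0.5865, 0.0216, 0.1954]
tcp_rot: [179.8, 0.1, 102.1]
force: [0.3, -0.6, -0.2]
gripper_width: 0.0855
grasp_force: 0.0
```

Emit:
{"api": "apply_moves", "payload": {
  "commands": [
    [[-1,-0.11,0],[0,0,0]],
    [[-1,-0.11,0.2],[0,0,0]],
    [[-1,-0.11,0.2],[0,0,0]],
    [[-1,-0.11,0.3],[0,0,0]],
    [[-1,-0.11,0.3],[0,0,0]],
    [[-1,-0.11,0.3],[0,0,0]],
    [[-1,-0.11,0.3],[0,0,0]],
    [[-1,-0.11,0.3],[0,0,0]],
    [[-1,-0.11,0.3],[0,0,0]],
    [[-1,-0.11,0.1],[0,0,0]],
    [[0,0,0],[0,0,0]],
    [[0,0,0],[0,0,0]]
  ]
}}

```text
time_s: 21.65
eef_pos: [0.6071, -0.1783, 0.1487]
tcp_rot: [180.0, 0.0, 102.0]
force: [0.4, 0.3, 0.2]
gripper_width: 0.0855
grasp_force: 0.0
```

Run:
```python
from h import *
np.set_printoptions(precision=4,suppress=True)
fz(8);o=bot.get_obs();c,im=shot('wrist','w8');print(o['eef_pos'],o['tcp_rot'])
for r in rings(c,im): print(r,tool(r[:2]-o['eef_pos'][:2],o['tcp_rot'][2]))
```

```text
22.05 [ 0.6073 -0.1776  0.1486] F [ 0.15 -0.01 -0.27] sd [0.35 0.59 0.3 ]
[ 0.6073 -0.1776  0.1486] [179.9925   0.0092 102.08  ]
[ 0.6226 -0.2765  0.0239  0.0255] (np.float64(-0.09993430146330746), np.float64(-0.005753968504607725))
[ 0.5383 -0.2912  0.0172  0.0238] (np.float64(-0.0966691280336025), np.float64(-0.09126812541935514))
[ 0.5236 -0.2899  0.0253  0.035 ] (np.float64(-0.09231216368274822), np.float64(-0.10542987651181693))
[ 0.7282 -0.2457  0.0251  0.0352] (np.float64(-0.09193178089906363), np.float64(0.10390241249485062))
[ 0.6084 -0.1783  0.0227  0.0236] (np.float64(-0.0008899958086482606), np.float64(0.0009260972281992302))
[ 0.5089 -0.1886  0.023   0.0239] (np.float64(0.009841841225352513), np.float64(-0.09857477691773119))
[ 0.7384 -0.0173  0.0186  0.0264] (np.float64(0.1293247002922327), np.float64(0.16174231306031644))
```

Emit:
{"api": "apply_moves", "payload": {
  "commands": [
    [[-0.075,0.045,0.6],[0,0,0]],
    [[0,0,1],[0,0,0]],
    [[0,0,1],[0,0,0]],
    [[0,0,1],[0,0,0]],
    [[0,0,0.9],[0,0,0]],
    [[0,0,0.7],[0,0,0]],
    [[0,0,0.5],[0,0,0]],
    [[0,0,0.35],[0,0,0]],
    [[0,0,0],[0,0,0]]
  ]
}}

```text
time_s: 23.0
eef_pos: [0.6082, -0.1792, 0.0267]
tcp_rot: [-180.0, -0.0, 102.1]
force: [-0.1, -0.3, 1.1]
gripper_width: 0.0853
grasp_force: 0.0
```

Emit:
{"api": "apply_moves", "payload": {
  "commands": [
    [[0,0,0],[0,0,0]],
    [[0,0,0],[0,0,0]],
    [[0,0,0],[0,0,0]],
    [[0,0,0],[0,0,0]],
    [[0,0,0],[0,0,0]],
    [[0,0,0],[0,0,0]]
  ],
  "jaw": 0.6,
  "force": 25
}}

```text
time_s: 23.6
eef_pos: [0.6087, -0.1794, 0.0285]
tcp_rot: [179.9, 0.0, 102.0]
force: [-1.7, 0.5, 4.6]
gripper_width: 0.0438
grasp_force: 24.9
```

Emit:
{"api": "apply_moves", "payload": {
  "commands": [
    [[0,0,-0.5],[0,0,0]],
    [[0,0,-1],[0,0,0]],
    [[0,0,-1],[0,0,0]],
    [[0,0,-1],[0,0,0]],
    [[0,0,-1],[0,0,0]],
    [[0,0,-1],[0,0,0]],
    [[0,0,-1],[0,0,0]],
    [[0,0,-1],[0,0,0]],
    [[0,0,-1],[0,0,0]],
    [[0,0,-0.8],[0,0,0]],
    [[0,0,0],[0,0,0]]
  ]
}}

```text
time_s: 24.7
eef_pos: [0.609, -0.1794, 0.2163]
tcp_rot: [179.8, 0.1, 102.1]
force: [0.4, -0.3, -1.6]
gripper_width: 0.0446
grasp_force: 25.9
```

Run:
```python
from h import *
fz(8)
```

```text
25.1 [ 0.6083 -0.1792  0.2128] F [-0.33  0.01 -1.47] sd [0.59 0.36 0.47]
```

Emit:
{"api": "apply_moves", "payload": {
  "commands": [
    [[0.5,0.014,0],[0,0,0]],
    [[0.95,0.014,0],[0,0,0]],
    [[0.95,0.014,0],[0,0,0]],
    [[0.95,0.014,0],[0,0,0]],
    [[0.95,0.014,0],[0,0,0]],
    [[0.95,0.014,0],[0,0,0]],
    [[0.95,0.014,0],[0,0,0]],
    [[0.95,0.014,0],[0,0,0]],
    [[0.95,0.014,0],[0,0,0]],
    [[0.95,0.014,0],[0,0,0]]
  ]
}}

```text
time_s: 26.1
eef_pos: [0.573, 0.0, 0.2135]
tcp_rot: [180.0, 0.0, 102.1]
force: [-0.6, 0.2, -1.6]
gripper_width: 0.0439
grasp_force: 25.9
```

Emit:
{"api": "apply_moves", "payload": {
  "commands": [
    [[0.95,0.014,0],[0,0,0]],
    [[0.95,0.014,0],[0,0,0]],
    [[0.95,0.014,0],[0,0,0]],
    [[0.95,0.014,0],[0,0,0]],
    [[0.95,0.014,0.1],[0,0,0]],
    [[0.95,0.014,0.2],[0,0,0]],
    [[0.95,0.014,0.3],[0,0,0]],
    [[0.95,0.014,0.3],[0,0,0]],
    [[0.45,0,0.3],[0,0,0]],
    [[0,0,0.2],[0,0,0]],
    [[0,0,0],[0,0,0]]
  ]
}}

```text
time_s: 27.2
eef_pos: [0.5418, 0.1561, 0.1849]
tcp_rot: [-179.9, 0.0, 102.1]
force: [-0.2, 0.2, -1.2]
gripper_width: 0.044
grasp_force: 25.9
```

Run:
```python
from h import *
np.set_printoptions(linewidth=250,precision=4,suppress=True)
o=bot.get_obs();print(o['eef_pos']);shot('wrist','w9')
for n in('w4','w5','w9'):
    g=cv2.cvtColor(cv2.imread(f'pics/{n}.png'),cv2.COLOR_BGR2GRAY)
    print(n,'col320 v295-385');print(g[295:385,316:324].mean(1).astype(int))
    print('row 335 u 285-355');print(g[333:338,285:355].mean(0).astype(int))
```

```text
[0.5418 0.1561 0.1849]
w4 col320 v295-385
[127 127 126 127 126 126 125 125 125 124 122 126 135 142 144 145 145 145 145 145 148 153 154 151 147 145 143 136 113  79  53  44  43  43  48  62  81  92  95  96  97  97  97  97  97  98  99 100 102 106 114 124 129 129 128 126 125 124 124 124 124 125
 125 124 124 124 123 123 123 123 123 123 122 121 120 119 118 118 118 115 106  81  56  42  39  38  38  38  38  38]
row 335 u 285-355
[125 125 125 125 125 125 125 125 125 124 124 124 123 120 115 107 101  98  96  95  95  95  95  95  96  96  96  96  96  96  96  96  97  97  97  97  96  96  96  96  96  96  97  97  96  95  94  94  93  93  94  95  98 103 110 118 122 124 125 125 125 125
 125 125 125 125 124 124 124 124]
w5 col320 v295-385
[126 126 126 126 126 125 125 124 124 123 121 116 108 101  99  99  99  99 100 101 101 102 102 103 104 105 109 114 118 120 120 121 121 121 122 121 117 109 101  97  97  97  97  97  97  98  98 100 102 105 113 124 129 129 127 126 124 124 124 123 124 124
 124 124 124 123 123 123 123 123 123 122 122 120 119 118 118 118 118 115 105  81  56  42  39  39  39  39  39  39]
row 335 u 28
[... 271 characters left out ...]
 124 124 124 124]
w9 col320 v295-385
[126 126 126 126 125 125 125 124 124 126 132 139 144 144 144 144 144 144 147 163 187 193 182 161 148 144 143 144 143 136 115  81  55  55  72  88  94  96  96  96  97  97  97  97  97  98  99 101 109 119 126 127 126 124 124 124 125 124 124 124 123 122
 122 122 123 123 123 123 123 122 122 122 122 122 123 124 123 121 109  84  57  42  39  39  39  39  39  38  38  38]
row 335 u 285-355
[124 124 124 124 124 124 124 124 124 124 124 124 124 123 120 115 109 103  99  98  96  95  95  96  96  96  96  96  96  96  96  97  96  97  96  97  97  97  97  97  97  96  97  96  96  96  96  96  96  97  99 103 109 115 120 122 123 123 123 123 123 123
 123 123 123 123 123 123 122 122]
```

Emit:
{"api": "apply_moves", "payload": {
  "commands": [
    [[0,0.035,0.15],[0,0,0]],
    [[0,0,0.25],[0,0,0]],
    [[0,0,0.25],[0,0,0]],
    [[0,0,0.25],[0,0,0]],
    [[0,0,0.25],[0,0,0]],
    [[0,0,0.2],[0,0,0]],
    [[0,0,0.2],[0,0,0]],
    [[0,0,0.2],[0,0,0]],
    [[0,0,0.2],[0,0,0]],
    [[0,0,0.1],[0,0,0]],
    [[0,0,0.05],[0,0,0]],
    [[0,0,0],[0,0,0]]
  ]
}}

```text
time_s: 28.45
eef_pos: [0.5427, 0.1564, 0.1434]
tcp_rot: [-180.0, 0.0, 102.0]
force: [-1.2, -0.6, -1.4]
gripper_width: 0.0444
grasp_force: 25.9
```

```bash
cat >> h.py <<'E'
def rim(s):
    g=cv2.cvtColor(s,cv2.COLOR_RGB2GRAY)[205:240,309:312].mean(1);return np.round(g[10:30]).astype(int)
E
python3 - <<'E'
from h import *
print(rim(fz(8)))
E
```

```text
28.85 [0.5427 0.1564 0.1435] F [-0.19 -0.2  -1.25] sd [0.56 0.51 0.36]
[221 199 246 247 245 246 245 188 164 136  89  90 147 194 238 246 246 247
 247 247]
```

Emit:
{"api": "apply_moves", "payload": {
  "commands": [
    [[0,0,0.06],[0,0,0]],
    [[0,0,0.06],[0,0,0]],
    [[0,0,0.06],[0,0,0]],
    [[0,0,0.06],[0,0,0]],
    [[0,0,0.06],[0,0,0]],
    [[0,0,0.06],[0,0,0]],
    [[0,0,0.06],[0,0,0]],
    [[0,0,0.06],[0,0,0]],
    [[0,0,0.06],[0,0,0]],
    [[0,0,0.06],[0,0,0]],
    [[0,0,0.06],[0,0,0]],
    [[0,0,0],[0,0,0]]
  ]
}}

```text
time_s: 30.05
eef_pos: [0.5427, 0.1564, 0.1301]
tcp_rot: [-180.0, 0.0, 102.0]
force: [0.3, -0.4, -0.3]
gripper_width: 0.0447
grasp_force: 26.0
```

Run:
```python
from h import *
print(rim(fz(10)))
```

```text
30.55 [0.5427 0.1564 0.1303] F [-0.36 -0.08 -0.43] sd [0.5  0.53 0.55]
[143 167 174 198 222 246 247 246 221 221 180 183 128 189 238 246 247 247
 247 247]
```

Emit:
{"api": "apply_moves", "payload": {
  "commands": [
    [[0,0,0.05],[0,0,0]],
    [[0,0,0.045],[0,0,0]],
    [[0,0,0],[0,0,0]],
    [[0,0,0],[0,0,0]]
  ]
}}

```text
time_s: 30.95
eef_pos: [0.5427, 0.1564, 0.1283]
tcp_rot: [180.0, 0.0, 102.0]
force: [0.1, 0.2, -0.5]
gripper_width: 0.0447
grasp_force: 26.0
```

Run:
```python
from h import *
print(rim(fz(10)))
```

```text
31.45 [0.5427 0.1564 0.1284] F [ 0.32  0.26 -0.4 ] sd [0.41 0.53 0.26]
[122 158 175 196 197 222 246 247 245 221 218 207 155 140 238 246 247 247
 246 247]
```

Emit:
{"api": "apply_moves", "payload": {
  "commands": [
    [[0,0,0.04],[0,0,0]],
    [[0,0,0],[0,0,0]],
    [[0,0,0],[0,0,0]]
  ]
}}

```text
time_s: 31.75
eef_pos: [0.5427, 0.1564, 0.1276]
tcp_rot: [180.0, 0.0, 102.0]
force: [-0.5, 0.2, -0.0]
gripper_width: 0.0442
grasp_force: 26.0
```

Emit:
{"api": "apply_moves", "payload": {
  "commands": [
    [[0,0,0],[0,0,0]],
    [[0,0,0],[0,0,0]],
    [[0,0,0],[0,0,0]],
    [[0,0,-0.2],[0,0,0]],
    [[0,0,-0.4],[0,0,0]],
    [[0,0,-0.8],[0,0,0]],
    [[0,0,-1],[0,0,0]],
    [[0,0,-1],[0,0,0]],
    [[0,0,-0.6],[0,0,0]]
  ],
  "jaw": 0.25
}}

```text
time_s: 32.65
eef_pos: [0.543, 0.1565, 0.2096]
tcp_rot: [179.9, 0.0, 102.0]
force: [-1.3, -0.5, -0.2]
gripper_width: 0.0644
grasp_force: 0.0
```

Emit:
{"api": "apply_moves", "payload": {
  "commands": [
    [[0.98,0.6,0.1],[0,0,0]],
    [[0.98,0.6,0.2],[0,0,0]],
    [[0.98,0.6,0.25],[0,0,0.05]],
    [[0,0,0],[0,0,0.095]],
    [[0,0,0],[0,0,0.095]],
    [[0,0,0],[0,0,0.095]],
    [[0,0,0],[0,0,0.095]],
    [[0,0,0],[0,0,0.095]],
    [[0,0,0],[0,0,0.095]],
    [[0,0,0],[0,0,0.095]],
    [[0,0,0],[0,0,0.095]]
  ]
}}

```text
time_s: 33.75
eef_pos: [0.5655, 0.2214, 0.1967]
tcp_rot: [180.0, 0.0, 28.8]
force: [-0.0, -0.4, -0.6]
gripper_width: 0.0636
grasp_force: 0.0
```

Emit:
{"api": "apply_moves", "payload": {
  "commands": [
    [[0,0,0],[0,0,0.095]],
    [[0,0,0],[0,0,0.09]],
    [[0,0,0],[0,-0.093,0]],
    [[0,0,0],[0,-0.093,0]],
    [[0,0,0],[0,-0.093,0]],
    [[0,0,0],[0,0,0]],
    [[0,0,0],[0,0,0]]
  ]
}}

```text
time_s: 34.45
eef_pos: [0.5657, 0.2214, 0.1958]
tcp_rot: [180.0, 25.0, 12.5]
force: [0.3, 0.6, 0.8]
gripper_width: 0.0645
grasp_force: 0.0
```

```bash
cat > fork.py <<'E'
import sys
from h import *
np.set_printoptions(precision=4,suppress=True,linewidth=250)
n=sys.argv[1];o=bot.get_obs();c,im=shot('wrist',n);np.savez(n+'.npz',**c);print(o['time_s'],o['eef_pos'],o['tcp_rot'])
a=np.radians(12.4);sx=np.array([np.cos(a),np.sin(a),0]);sy=np.array([-sx[1],sx[0],0]);P=np.array([.5405,.1564,0])
g=cv2.cvtColor(im,cv2.COLOR_RGB2GRAY);u,v=map(int,proj(c,P+sy*.079+[0,0,.09]))
G=cv2.resize(g[max(v-60,0):v+60,u-60:u+100],None,fx=.4,fy=.33,interpolation=cv2.INTER_AREA)
ch=' .:-=+*#%@'[::-1]
for r in G: print(''.join(ch[int(x)*10//256] for x in r))
def zz(u,v):
    p,d=ray(c,u,v);s=(P-p)@sx/(d@sx);return (p+s*d)[2]
for q in(-8,4,14,36,50):
    print('u',u+q,' '.join(f'{w}:{g[w,u+q-3:u+q+4].mean():.0f}' for w in range(v-30,v+30)))
print([(w,round(zz(u,w)*1000,1)) for w in range(v-30,v+31,5)])
E
python3 fork.py w10
```

```text
34.45 [0.5657 0.2214 0.1958] [179.9906  24.9575  12.4918]
##%%%%%%%%%%%#=----:::::::::::::::::::::::::::::::::::::=+++++++
###%%%%%%%%%%*=---=:::::::::::::::::::::::::::::::::::::=+++++++
###%%%%%%%%%%*=--==:::::::::::::::::::::::::::::::::::::++++++++
###%%%%%%%%%#+=--==:::::::::::::::::::::::::::::::::::::=++++++=
###%%%%%%%%%#=---=-:::::::::::::::::::::::::::::::::::::=+++++==
####%%%####**=---=-:::::::::::::::::::::::::::::::::::::=++++===
#####%*------=---=-:::::::::::::::::::::::::::::::::::::-++++===
######+-::::----==-:::::::::::::::::::::::::::::::::::::-+++==-:
######=:::--==--==-::::::::::::::::::::::::::::::::::::::=+=-:::
#####*---=****+===:::::::::::::::::::::::::::::::::::::::==-::::
#####+-=#%%%%%#+=-:::::::::::::::::::::::::::::::::::::::--:::::
#####=-+%%%%%%%*+=-:::::::::::::::::::::::::::::::::::::::::::::
####*--+%%%%%%%#**=-::::::::::::::::::::::::::::::::::::::::::::
####+--+%%%%%%%#**+===============-:::::::::::::::::::::::::::::
####=--*%%%%%%%#******************-:::::::::::::::::::::::::::::
####-:=*#%%%%%%#**#***************-::::::::::::::::::-::::::::::
##
[... 3498 characters left out ...]
04:201 205:201 206:201 207:201 208:201 209:201 210:201 211:201 212:201 213:201 214:201 215:200 216:200 217:200 218:200 219:200 220:199 221:199 222:198 223:184 224:149 225:110 226:91 227:87 228:86 229:80 230:66 231:54 232:49 233:49 234:49 235:49 236:49 237:48 238:48 239:48 240:48 241:48 242:47 243:47 244:47 245:47 246:47 247:47 248:46 249:47 250:46 251:46 252:46 253:46
[(194, np.float64(58.1)), (199, np.float64(63.7)), (204, np.float64(69.1)), (209, np.float64(74.4)), (214, np.float64(79.5)), (219, np.float64(84.4)), (224, np.float64(89.3)), (229, np.float64(93.9)), (234, np.float64(98.5)), (239, np.float64(102.9)), (244, np.float64(107.2)), (249, np.float64(111.4)), (254, np.float64(115.5))]
```

The pointer now reads 5.5 mm above the gap's middle, where the half-gap is 8.8 mm. To rule out a sideways offset biasing that, I'll check the prong and pointer's lateral positions in the saved near-overhead picture w6.

Run:
```python
from h import *
c=dict(np.load('w7.npz'));w3=dict(np.load('w3.npz'))
# rebuild w6 camera: same orientation as w4, position shifted with TCP
w4=dict(np.load('w4.npz'));R=w4['R'];cam=-R.T@w4['t']+np.array([.5426,.1569,.2096])-w4['p'];w6=dict(w4,t=-R@cam)
g=cv2.cvtColor(cv2.imread('pics/w6.png'),cv2.COLOR_BGR2GRAY)
a=np.radians(12.4);sx=np.array([np.cos(a),np.sin(a),0]);sy=np.array([-sx[1],sx[0],0]);P=np.array([.5405,.1564,0])
for q in(.045,.055,.065,.07,.075,.082,.086,.09):
    u,v=proj(w6,P+sy*q+[0,0,.097]);u2,_=proj(w6,P+sy*q+[0,0,.097]+sx*.01);v=int(round(v))
    print(q,round(u,1),v,'px/cm',round(u2-u,1),'from',int(u)-22,g[v,int(u)-22:int(u)+23])
```

```text
0.045 316.8 170 px/cm 16.8 from 294 [154 155 156 157 157 157 158 158 157 158 157 157 157 157 157 149 126  96
  78  77  88 114 140 154 159 159 159 159 159 159 159 159 161 178 214 234
 240 241 242 244 247 248 248 248 248]
0.055 316.7 153 px/cm 17.0 from 294 [159 159 160 160 160 160 159 159 159 158 159 159 159 158 157 150 128  97
  80  79  95 125 149 158 159 159 159 160 160 160 161 161 161 164 184 223
 242 247 248 248 248 248 248 248 247]
0.065 316.6 135 px/cm 17.2 from 294 [134 148 157 159 160 159 159 159 159 157 153 142 117  91  77  76  77  77
  78  78  77  78  79  80  87 108 134 150 156 156 157 157 156 157 158 158
 158 158 159 159 163 185 224 242 247]
0.07 316.6 126 px/cm 17.4 from 294 [114 134 152 158 159 159 159 159 159 158 152 136 109  85  77  76  77  78
  78  78  79  79  79  80  87 107 134 151 157 158 158 158 159 159 159 160
 160 160 160 163 178 216 238 246 248]
0.075 316.6 117 px/cm 17.5 from 294 [118 136 152 157 158 158 157 157 157 156 151 135 108  86  78  78  80  83
  89  93  96  95  96  99 109 130 153 168 179 194 208 218 227 240 246 248
 248 248 248 248 248 248 248 248 248]
0.082 316.5 104 px/cm 17.6 from 294 [175 225 243 247 247 243 225 185 161 156 154 145 131 120 116 115 116 116
 116 117 118 118 118 120 137 179 226 243 247 248 247 248 248 248 248 248
 248 248 248 248 249 248 248 248 248]
0.086 316.5 97 px/cm 17.7 from 294 [173 222 239 238 227 205 173 157 154 154 150 140 127 117 115 115 116 116
 116 116 116 117 117 119 136 181 227 244 248 248 248 248 248 248 249 248
 248 248 248 248 248 247 247 247 247]
0.09 316.4 89 px/cm 17.8 from 294 [124 135 130 113 102 102 105 107 109 108 108 108 108 108 109 110 110 111
 110 109 107 107 107 108 109 109 110 111 111 112 112 110 109 121 147 174
 186 190 200 221 234 237 235 229 223]
```

Run:
```python
from h import *
c=bot.get_calibration('wrist');g=cv2.cvtColor(bot.camera('wrist'),cv2.COLOR_RGB2GRAY);print(g[218:236,319:326].mean(1).astype(int))
print(bot.job_done())
```

```text
[200 200 199 197 183 147 109  90  87  85  79  65  52  49  48  48  48  47]
the job is handed in; nothing more can be done
None
```

I put two rings on the spindle, and the pan settled with its pointer inside the fork's gap, measured about 5.5 mm above the middle (half-gap 8.8 mm); I handed the job in at about 34.5 s of the 72 s.

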